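Gather the flywheels in the corner of the tote

ROBOT

A 6-joint arm with a two-finger parallel gripper is mounted at the origin on the work surface. World frame = base frame: x ahead of the robot, y to its left, z up, the work surface at z = 0. Lengths are in m, angles in rad, forces in N, time in s.
With the tool pointing down it reaches from about 0.275 to 0.725 m from the base axis. Payload 5.6 kg.
Tool frame: the origin (TCP) lies midway between the tips of the shut fingers; the grasp point (between the pads) lies ctrl.grasp_offset behind it (ctrl.grasp_offset is the distance from the TCP to the grasp point, in m); y points along the fingers, z is the direction in which the jaws open and shut, and the axes are right-handed (so a half turn about y gives the same grasp; the last joint's range is limited). The gripper opens to 85 mm and grips with 20 to 120 N. Pads are 22 mm wide; open, the fingers measure 114 mm over their backs; the gripper's body (76 mm by 85 mm) begins 54 mm behind the grasp point. The pads swing forward as they close: fully open they stand 13 mm farther back than shut.
Start: joints at [1.385, 0.255, 0.108, 0, -1.424, -0.285], TCP at [0.249, 0.49, 0.195] pointing down, gripper open.
Joint ranges: [-2.95, 2.95], [-1.21, 1.97], [-1.09, 1.5], [-2.87, 1.71], [-2.94, -0.07], [-3.05, 3.05]. Speed limits (rad/s): [2.57, 2.57, 3.14, 3.14, 3.14, 3.14].

INTERFACE

Orientations are given as a rotation vector (axis times angle).
In Python, from workcell import ctrl gives the robot as it stands. The module is installed in compiled form; this text tells all that it offers.
- The arm moves only by the tool drive_tool, never from a script. Its argument "commands" is text: rows parted by semicolons, each of 7 numbers parted by spaces: the shift along the world's x, y, z in m, then the turn, a rotation vector about the world's x, y, z in rad, then the finger opening in m, from 0 to 0.0854. A call has 1 to 10 rows; each row is the pose to reach, as a shift and turn from the pose commanded when the call began; what a row does not reach only later rows make up. A row lasts 1/12 s, in which the tool goes at most 41.7 mm and 7.16 degrees, less where a joint would pass 70% of its speed; a pose out of reach is approached as far as the arm can. A call with a gripper value outside its range is refused whole. The fingers move at their own pace and stop on an object; "force" is the grip in N (left out, the last holds). Time passes only in rows, so rows that repeat a pose let the fingers close. It gives the time, the measured TCP pose, the force and the opening at its end, in the units of the state.
- ctrl.state(): the state, without advancing time (a new reading comes with each control period).
- ctrl.camera(name): name is "scene" or "top" or "wrist"; returns the picture (480x640x3 uint8, red, green, blue); there is no depth.
- ctrl.calibration(name): a dict with "fx", "fy", "cx", "cy" (pixels), "T" (4x4, takes a point from camera to world coordinates); the wrist camera has in their place "hand_eye" (4x4, takes a point from camera to tool coordinates, whose origin is the TCP and whose axes are the tool frame's). Camera axes: x right, y down, z forward; pixel columns grow to the right and rows downward; lengths in m; the calibration is good to about 2 mm. A picture is of the moment at which its call begins: read the wrist's pose just before it. calibration takes no time and is no camera call.
- ctrl.job_done(): hands the job in, once; it reports no verdict.
The state is a dict: "t": time; "joint_pos": joint angles; "qvel": joint speeds; "tau": joint torques, N m; "ee_pos": TCP position; "tcp_rot": TCP orientation; "contact_force": force on the tool from outside, world axes, zero at the start; "torque": the same for the moment, N m; "gripper_width": finger opening in m.
Only numpy, scipy, OpenCV 4.12 (cv2) and the standard library are available. Lean on these libraries where they do the work, as an engineer would, in place of code of your own. Each camera call takes 0.05 s, during which the arm holds its last target.

TASK

Put the stray brass flywheel into the grey parts tote with the other three, then pick the tote up by its carrying bar and tilt it until all four flywheels have slid together into the yellow corner. Finish while still holding it tilted like that, up clear of the bench and steady, with the flywheels resting in that corner so that someone can pick them out; leave the tape measure, the can and the glue bottle where they are.

Things in the scene. Friction and masses are not known exactly. Their poses are not given: they have to be found in the camera images.
- tote_handle (a point): Centre of the black carrying bar of the grey parts tote, 62.5 mm above the tote's underside. The bar is 14 mm wide (y), 15 mm high, and runs the tote's full length (x) between posts on the two short end walls; the space under it is open. Axes are the tote's: x along the bar, y across, z up.
- tote_corner (a point): The marked corner of the tote, lined in yellow: the point where the inner faces of the two walls meet the inner floor, at x -91, y +66, z -58.5 mm from the bar's centre in the tote's axes (so at the tote's -x, +y corner).
- tote: The tote: an open tray 190 (x) by 140 (y) by 40 mm high outside, walls and floor 4 mm, about 0.26 kg empty; origin at the centre of its underside, axes as for the bar. Its floor is slick: flywheels start sliding at a tilt of 8 to 13 degrees, but they also rub along the walls, so about 30 degrees or more brings them all the way into a corner.
- wheel0_mid (a point): A turned brass motor flywheel, a plain cylinder 22 mm in diameter and 16 mm tall, 36 g, standing on its flat end with its axis (z) upright. The point is its centre. One of the three already lying loose in the tote, on its floor, at the start outside the quarter of the floor next to the yellow corner (x below 0, y above 0), which is empty.
- wheel1_mid (a point): A turned brass motor flywheel, a plain cylinder 22 mm in diameter and 16 mm tall, 36 g, standing on its flat end with its axis (z) upright. The point is its centre. One of the three already lying loose in the tote, on its floor, at the start outside the quarter of the floor next to the yellow corner (x below 0, y above 0), which is empty.
- wheel2_mid (a point): A turned brass motor flywheel, a plain cylinder 22 mm in diameter and 16 mm tall, 36 g, standing on its flat end with its axis (z) upright. The point is its centre. One of the three already lying loose in the tote, on its floor, at the start outside the quarter of the floor next to the yellow corner (x below 0, y above 0), which is empty.
- stray_mid (a point): A turned brass motor flywheel, a plain cylinder 22 mm in diameter and 16 mm tall, 36 g, standing on its flat end with its axis (z) upright. The point is its centre. The stray one, standing on the bench beside the tote, on the left or on the right.
- tape: Bystander: a grey tape measure, 66 by 36 by 62 mm high, on the bench; origin at the centre of its underside.
- can: Bystander: a dark drinks can, 62 mm in diameter, 115 mm high, at the far left of the bench; origin at the centre of its underside.
- glue: Bystander: a white glue bottle with an orange cap, 52 mm in diameter, 130 mm high, at the far right of the bench; origin at the centre of its underside.
Not all that is in view belongs to the job. Of the things shaped like the tote, the grey one is meant.

How it is judged:
On the way, in this order (a step that is already met when the one before it is completed fails the run):
1. the stray flywheel lies in the tote, let go, while the tote stands on the bench (x of stray_mid in the frame of tote_handle between -0.091 and 0.091 m and y of stray_mid in the frame of tote_handle between -0.066 and 0.066 m and z of stray_mid in the frame of tote_handle between -0.062 and -0.02 m and contact force between the fingers and stray below 0.1 N and height (world z) of tote below 0.015 m and angle between tote_handle's own z axis and vertical below 0.1 rad), for 0.2 s.
2. the tote is lifted off the bench by the robot with all four flywheels in it (x of wheel0_mid in the frame of tote_handle between -0.091 and 0.091 m and y of wheel0_mid in the frame of tote_handle between -0.066 and 0.066 m and z of wheel0_mid in the frame of tote_handle between -0.062 and -0.02 m and x of wheel1_mid in the frame of tote_handle between -0.091 and 0.091 m and y of wheel1_mid in the frame of tote_handle between -0.066 and 0.066 m and z of wheel1_mid in the frame of tote_handle between -0.062 and -0.02 m and x of wheel2_mid in the frame of tote_handle between -0.091 and 0.091 m and y of wheel2_mid in the frame of tote_handle between -0.066 and 0.066 m and z of wheel2_mid in the frame of tote_handle between -0.062 and -0.02 m and x of stray_mid in the frame of tote_handle between -0.091 and 0.091 m and y of stray_mid in the frame of tote_handle between -0.066 and 0.066 m and z of stray_mid in the frame of tote_handle between -0.062 and -0.02 m and height (world z) of tote above 0.04 m and contact force between the fingers and tote above 1 N), for 0.2 s.
At the end, for the whole second after the job is handed in: Fingers hold the tote still (under 40 mm/s), tilted 11.5 to 60 degrees, its yellow corner at least 20 mm up, nothing else bearing it; all four flywheels in it, at rest, each centre within 88 mm of the yellow corner point (room for four in a row along a wall) (x of wheel0_mid in the frame of tote_handle between -0.091 and 0.091 m and y of wheel0_mid in the frame of tote_handle between -0.066 and 0.066 m and z of wheel0_mid in the frame of tote_handle between -0.062 and -0.02 m and x of wheel1_mid in the frame of tote_handle between -0.091 and 0.091 m and y of wheel1_mid in the frame of tote_handle between -0.066 and 0.066 m and z of wheel1_mid in the frame of tote_handle between -0.062 and -0.02 m and x of wheel2_mid in the frame of tote_handle between -0.091 and 0.091 m and y of wheel2_mid in the frame of tote_handle between -0.066 and 0.066 m and z of wheel2_mid in the frame of tote_handle between -0.062 and -0.02 m and x of stray_mid in the frame of tote_handle between -0.091 and 0.091 m and y of stray_mid in the frame of tote_handle between -0.066 and 0.066 m and z of stray_mid in the frame of tote_handle between -0.062 and -0.02 m and distance between each of wheel0_mid, wheel1_mid, wheel2_mid, stray_mid and tote_corner below 0.088 m and angle between tote_handle's own z axis and vertical between 0.2 and 1.05 rad and height (world z) of tote_corner above 0.02 m and contact force between the fingers and tote above 1 N and contact force between tote and table below 0.1 N and contact force between tote and tape below 0.1 N and contact force between tote and can below 0.1 N and contact force between tote and glue below 0.1 N and linear speed of each of tote, wheel0, wheel1, wheel2, stray below 0.04 m/s); the arm keeps its last pose, push and grip.
It fails at once if the tape measure is shifted by more than 30 mm or tipped (distance of tape from where it was at the start of the episode above 0.03 m or angle between tape's own z axis and vertical above 0.35 rad).
It fails at once if the can is shifted by more than 30 mm or tipped (distance of can from where it was at the start of the episode above 0.03 m or angle between can's own z axis and vertical above 0.35 rad).
It fails at once if the glue bottle is shifted by more than 30 mm or tipped (distance of glue from where it was at the start of the episode above 0.03 m or angle between glue's own z axis and vertical above 0.35 rad).
It also fails if it takes over 64 s, if anything falls off the work surface, if the arm or the gripper's body presses on something with over 40 N, if the wrist force passes 120 N, or if a joint passes its speed limit or range.

## Working session

There is one attempt and no reset: what is moved stays moved. The work goes in short steps, Python scripts to look and compute and a tool call to move; the robot and the scene stay as the last step left them, time stands still between calls to the robot, and variables do not carry over. Pictures are saved under pics/ and viewed, and the job is handed in when it is done.

Besides the shell and the picture viewer there is one more tool, called after "Request:" as name(argument=value, ...), one argument or row to a line, values as JSON. drive_tool: Moves the arm, as the interface text tells. Its arguments: {"type":"object","properties":{"commands":{"type":"string"},"force":{"type":"number"}},"required":["commands"]}

```bash
mkdir -p pics; python3 - <<'E'
from workcell import ctrl
import cv2
s=ctrl.state();print(s['t'],s['ee_pos'],s['tcp_rot'],s['gripper_width'],ctrl.grasp_offset)
for n in("scene","top"):
    cv2.imwrite(f'pics/{n}0.png',ctrl.camera(n)[:,:,::-1]);print(ctrl.calibration(n))
print(ctrl.calibration("wrist"))
E
```

```text
0.0 [0.24918315 0.48967693 0.19439542] [-0.46957234 -1.95706769  1.96085625] 0.08573666689985054 0.0187
{'fx': 441.93661864497216, 'fy': 441.93661864497216, 'cx': 307.0027972764437, 'cy': 241.99474134450554, 'T': array([[-0.30259502,  0.7176032 , -0.62728136,  1.17510563],
       [ 0.95311847,  0.22865255, -0.19819989,  0.24004452],
       [ 0.00120061, -0.65784775, -0.75314998,  0.88218089],
       [ 0.        ,  0.        ,  0.        ,  1.        ]])}
{'fx': 571.8213455850612, 'fy': 571.8213455850612, 'cx': 313.1554204296247, 'cy': 244.40256285994934, 'T': array([[-4.50681451e-04, -9.84693817e-01,  1.74292521e-01,
         2.90117433e-01],
       [-9.99937746e-01, -1.49943809e-03, -1.10569335e-02,
         2.59907209e-02],
       [ 1.11490349e-02, -1.74286653e-01, -9.84631841e-01,
         1.18110072e+00],
       [ 0.00000000e+00,  0.00000000e+00,  0.00000000e+00,
         1.00000000e+00]])}
{'fx': 381.28569476764096, 'fy': 381.28569476764096, 'cx': 315.3528585315761, 'cy': 243.81990386449718, 'hand_eye': array([[ 5.48922015e-04,  9.53324240e-01,  3.01947996e-01,
        -7.67890386e-02],
       [-3.19013955e-04, -3.01947859e-01,  9.53324388e-01,
        -1.79501368e-01],
       [ 9.99999798e-01, -6.19626368e-04,  1.38377909e-04,
        -6.30012949e-04],
       [ 0.00000000e+00,  0.00000000e+00,  0.00000000e+00,
         1.00000000e+00]])}
```

View pics/top0.png

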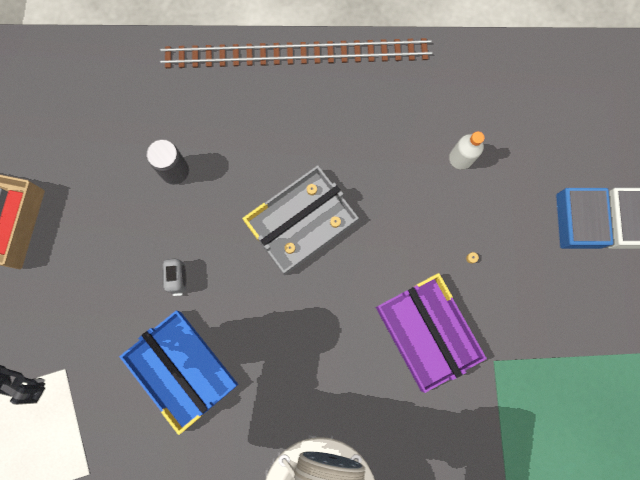

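View pics/scene0.png

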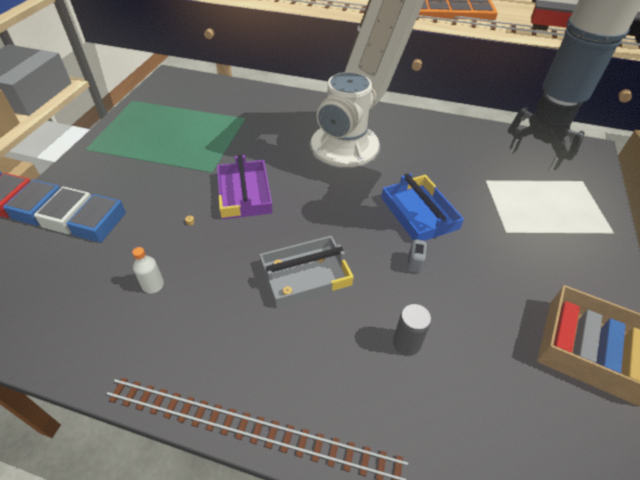

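In the top view there are three tote-shaped things: grey at (300,220), blue at (178,372) and purple at (431,333). The grey one matches the description and holds three brass wheels, at (312,189), (335,222) and (290,248). The stray wheel stands at (473,258). I'll measure it all and check with a crop.

```bash
cat > h.py <<'E'
import numpy as np,cv2
from workcell import ctrl
from scipy.spatial.transform import Rotation as R
def ray(c,uv,z,T=None):
    T=c['T'] if T is None else T
    d=T[:3,:3]@np.array([(uv[0]-c['cx'])/c['fx'],(uv[1]-c['cy'])/c['fy'],1]);o=T[:3,3]
    return o+d*(z-o[2])/d[2]
E
python3 - <<'E'
from h import *
im=cv2.imread('pics/top0.png');c=ctrl.calibration('top')
hsv=cv2.cvtColor(im,cv2.COLOR_BGR2HSV)
# wheels (orange-brass) in tote and bench
m=cv2.inRange(hsv,(8,70,120),(30,255,255))
n,l,st,ce=cv2.connectedComponentsWithStats(m)
for i in range(1,n):
    if st[i,4]>15: print(st[i],ce[i].round(1),ray(c,ce[i],0.02).round(4),ray(c,ce[i],.016).round(4), hsv[l==i].mean(0).round())
# bar
roi=np.zeros(m.shape,np.uint8);roi[165:275,240:362]=255
b=cv2.inRange(im,(0,0,0),(28,28,28))&roi
n,l,st,ce=cv2.connectedComponentsWithStats(b)
for i in range(1,n):
    if st[i,4]>100:
        pts=np.argwhere(l==i)[:,::-1].astype(np.float32)
        r=cv2.minAreaRect(pts);print('bar',st[i],r)
        bx=cv2.boxPoints(r);W=np.array([ray(c,p,.07) for p in bx]);print(W.round(4))
cv2.imwrite('pics/crop0.png',cv2.resize(im[150:290,230:500],None,fx=2.9,fy=2.9,interpolation=cv2.INTER_CUBIC))
E
```

```text
[381  39   6   3  16] [383.2  40. ] [ 0.9536 -0.1417  0.02  ] [ 0.9558 -0.1422  0.016 ] [ 10. 101. 146.]
[408  43   6  10  53] [410.6  47.5] [ 0.9361 -0.2017  0.02  ] [ 0.9383 -0.2024  0.016 ] [ 10. 128. 144.]
[354  45   6   9  45] [356.7  49.4] [ 0.9309 -0.083   0.02  ] [ 0.9331 -0.0834  0.016 ] [ 10. 130. 144.]
[368  45   6   9  50] [370.3  49.1] [ 0.9317 -0.1128  0.02  ] [ 0.9339 -0.1133  0.016 ] [ 10. 131. 145.]
[381  44   6   9  49] [383.6  48.2] [ 0.9339 -0.1421  0.02  ] [ 0.9361 -0.1427  0.016 ] [ 10. 129. 142.]
[394  44   7   9  51] [397.2  48.1] [ 0.9344 -0.1722  0.02  ] [ 0.9366 -0.1729  0.016 ] [ 10. 131. 144.]
[421  44   7   8  45] [424.1  47.6] [ 0.936  -0.2314  0.02  ] [ 0.9382 -0.2323  0.016 ] [ 10. 131. 145.]
[287  47   6  10  53] [289.5  51.4] [0.9252 0.0646 0.02  ] [0.9274 0.0647 0.016 ] [ 10. 124. 143.]
[301  47   5   9  45] [303.  51.] [0.9264 0.035  0.02  ] [0.9285 0.0351 0.016 ] [ 10. 134. 147.]
[314  46   6  10  52] [316.4  50.3] [0.9281 0.0055 0.02  ] [0.9303 0.0055 0.016 ] [ 10. 126. 142.]
[328  46   5   9  45] [330.  50.] [ 0.9291 -0.0242  0.02  ] [ 0.9313 -
[... 3260 characters left out ...]
4  10  11  93] [311.4 189. ] [0.6136 0.0165 0.02  ] [0.6147 0.0165 0.016 ] [ 20. 111. 226.]
[242 203  26  37 276] [254.  217.4] [0.5524 0.1359 0.02  ] [0.5533 0.1363 0.016 ] [ 25. 137. 207.]
[330 216  11  12  93] [335.  221.5] [ 0.5441 -0.0325  0.02  ] [ 0.545  -0.0327  0.016 ] [ 20. 109. 229.]
[285 243  10  11  88] [289.5 247.7] [0.4887 0.0617 0.02  ] [0.4894 0.0618 0.016 ] [ 20. 114. 223.]
[466 252  13  12 113] [472.1 257.4] [ 0.4689 -0.3145  0.02  ] [ 0.4695 -0.3157  0.016 ] [ 20. 113. 214.]
[417 273  36  28 267] [438.5 284.9] [ 0.412 -0.243  0.02 ] [ 0.4125 -0.244   0.016 ] [ 24. 139. 218.]
[161 409  40  26 289] [177.  421.7] [0.1442 0.2785 0.02  ] [0.1437 0.2794 0.016 ] [ 25. 141. 200.]
```

View pics/crop0.png

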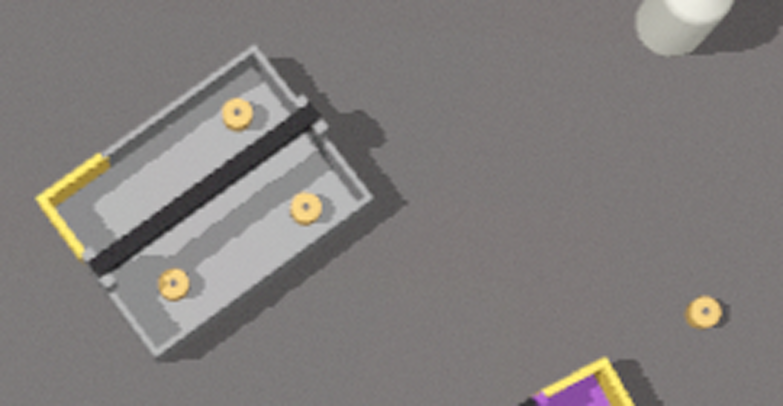

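```bash
python3 - <<'E'
from h import *
c=ctrl.calibration('top')
P=lambda x,y,z:ray(c,(x/2.9+230-.33,y/2.9+150-.33),z)
q=[P(40,198,.04),P(255,48,.04),P(371,198,.04),P(157,354,.04)]
b=[P(97,268,.07),P(318,112,.07)]
for p in q+b: print(p.round(4))
print('cen rim',np.mean(q,0),'bar',np.mean(b,0))
for d in (q[1]-q[0],q[2]-q[3],b[1]-b[0],q[0]-q[3],q[1]-q[2]): print(np.linalg.norm(d),np.degrees(np.arctan2(d[1],d[0])))
s=ctrl.state();print(R.from_rotvec(s['tcp_rot']).as_matrix().round(3))
E
```

```text
[0.5467 0.1554 0.04  ]
[0.657  0.0039 0.04  ]
[ 0.5472 -0.0778  0.04  ]
[0.4363 0.0722 0.04  ]
[0.4913 0.1122 0.07  ]
[ 0.6014 -0.0391  0.07  ]
cen rim [0.54680266 0.03840934 0.04      ] bar [0.54633517 0.0365546  0.07      ]
0.1874176622275812 -53.939311335762504
0.18649345326007286 -53.49652854376398
0.18716059092690662 -53.97120412934967
0.13830227618043262 36.99553850890946
0.1368490879127844 36.616154326019
[[-0.891 -0.001 -0.454]
 [ 0.454 -0.002 -0.891]
 [-0.    -1.     0.002]]
```

The crop confirms the grey tote, with its yellow corner at the left (40,198), three wheels inside it, and the stray alone on the bench at (705,312). The tote centre is about (0.5465, 0.0375) with yaw about -53.6°. I'll move over the stray.

Request:
drive_tool(
  commands="0.22 -0.805 0 0 0 -0.464 0.06;0.22 -0.805 0 0 0 -0.464 0.06;0.22 -0.805 0 0 0 -0.464 0.06;0.22 -0.805 0 0 0 -0.464 0.06;0.22 -0.805 0 0 0 -0.464 0.06;0.22 -0.805 0 0 0 -0.464 0.06;0.22 -0.805 0 0 0 -0.464 0.06;0.22 -0.805 0 0 0 -0.464 0.06;0.22 -0.805 0 0 0 -0.464 0.06;0.22 -0.805 0 0 0 -0.464 0.06",
  force=30,
)

```text
t: 0.93
ee_pos: [0.3589, 0.0863, 0.1953]
tcp_rot: [-0.837, -1.661, 1.66]
contact_force: [2.0, 0.2, -0.7]
gripper_width: 0.0602
```

Request:
drive_tool(
  commands="0.108 -0.395 -0.05 0 0 0 0.06;0.108 -0.395 -0.05 0 0 0 0.06;0.108 -0.395 -0.05 0 0 0 0.06;0.108 -0.395 -0.05 0 0 0 0.06;0.108 -0.395 -0.05 0 0 0 0.06;0.108 -0.395 -0.05 0 0 0 0.06;0.108 -0.395 -0.05 0 0 0 0.06;0.108 -0.395 -0.05 0 0 0 0.06;0.108 -0.395 -0.05 0 0 0 0.06;0.108 -0.395 -0.05 0 0 0 0.06",
)

```text
t: 1.77
ee_pos: [0.467, -0.3092, 0.1442]
tcp_rot: [-0.837, -1.659, 1.659]
contact_force: [0.3, 1.2, 1.5]
gripper_width: 0.0601
```

Request:
drive_tool(
  commands="0 0 0 0 0 0 0.06;0 0 0 0 0 0 0.06;0 0 0 0 0 0 0.06",
)

```text
t: 2.02
ee_pos: [0.4669, -0.3066, 0.1447]
tcp_rot: [-0.837, -1.66, 1.659]
contact_force: [0.3, -0.3, 0.3]
gripper_width: 0.06
```

```bash
cat >> h.py <<'E'
def wristT(s):
    T=np.eye(4);T[:3,:3]=R.from_rotvec(s['tcp_rot']).as_matrix();T[:3,3]=s['ee_pos']
    return T@ctrl.calibration('wrist')['hand_eye']
def wshot(name):
    s=ctrl.state();im=ctrl.camera('wrist')[:,:,::-1].copy();cv2.imwrite(f'pics/{name}.png',im);return s,im,wristT(s)
E
python3 - <<'E'
from h import *
s,im,T=wshot('w1');c=ctrl.calibration('wrist')
print(s['t'],s['ee_pos'],R.from_rotvec(s['tcp_rot']).as_matrix().round(3),s['joint_pos'])
hsv=cv2.cvtColor(im,cv2.COLOR_BGR2HSV);m=cv2.inRange(hsv,(14,70,120),(24,255,255))
n,l,st,ce=cv2.connectedComponentsWithStats(m)
for i in range(1,n):
    if st[i,4]>100: print(st[i],ce[i],ray(c,ce[i],.016,T),ray(c,ce[i],.012,T))
E
```

```text
2.0167 [ 0.46686418 -0.30661585  0.14469405] [[-0.593 -0.001 -0.805]
 [ 0.805  0.001 -0.593]
 [ 0.001 -1.     0.001]] [-3.01267974e-01  2.92708237e-01  3.04570874e-02 -3.30262216e-04
 -1.30982479e+00  9.36580775e-01]
[308 192  27  30 181] [321.20994475 202.44198895] [ 0.47173872 -0.32092352  0.016     ] [ 0.47120557 -0.32031078  0.012     ]
[ 299  298   65   27 1002] [329.62275449 311.01596806] [ 0.4066282  -0.24601658  0.016     ] [ 0.40524975 -0.24443135  0.012     ]
```

View pics/w1.png

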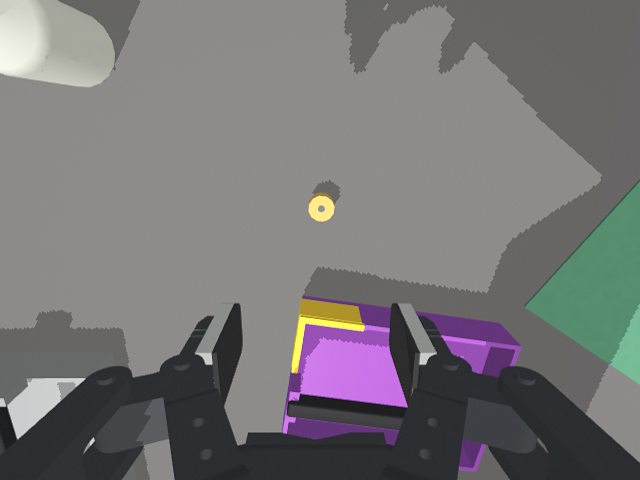

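The wrist view shows the stray's top face centred at (321,208), and the purple tote's yellow corner at (330,310). I'll cast that pixel.

```bash
python3 - <<'E'
from h import *
c=ctrl.calibration('wrist');s=ctrl.state();print(ray(c,(321,208.5),.016,wristT(s)),s['ee_pos'])
E
```

```text
[ 0.46911076 -0.31624859  0.016     ] [ 0.46707293 -0.30615111  0.14524448]
```

Both views agree on the stray at (0.469, -0.316).

Request:
drive_tool(
  commands="0.002 -0.010 -0.03 0 0 0 0.05;0.002 -0.010 -0.06 0 0 0 0.05;0.002 -0.010 -0.09 0 0 0 0.05;0.002 -0.010 -0.12 0 0 0 0.05;0.002 -0.010 -0.132 0 0 0 0.05;0.002 -0.010 -0.139 0 0 0 0.05;0.002 -0.010 -0.139 0 0 0 0.05;0.002 -0.010 -0.139 0 0 0 0.05",
)

```text
t: 2.73
ee_pos: [0.4702, -0.3164, 0.0076]
tcp_rot: [-0.839, -1.662, 1.662]
contact_force: [-0.0, 0.2, 0.5]
gripper_width: 0.0499
```

```bash
python3 - <<'E'
from h import *
s,im,T=wshot('w2');print(s['ee_pos'],s['contact_force'])
E
```

```text
[ 0.47015571 -0.31644999  0.00756632] [-0.0377924   0.23963138  0.54150041]
```

View pics/w2.png

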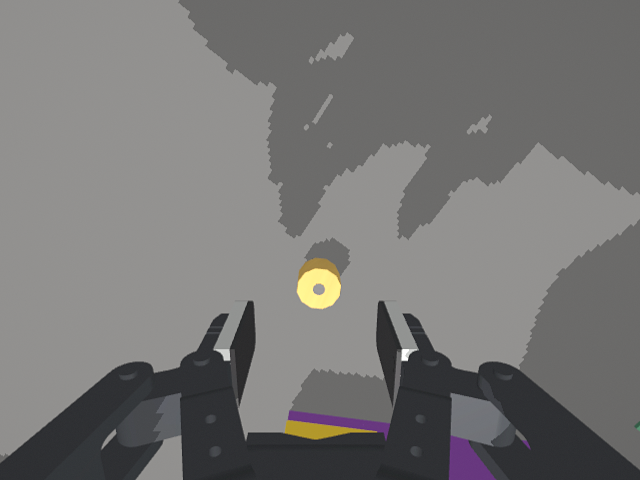

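```bash
python3 - <<'E'
from h import *
c=ctrl.calibration('wrist');s=ctrl.state();T=wristT(s);p=ray(c,(319,288.5),.016,T);print(p,s['ee_pos'], R.from_rotvec(s['tcp_rot']).as_matrix().T@(p-s['ee_pos']))
E
```

```text
[ 0.46896262 -0.31706282  0.016     ] [ 0.47055428 -0.31680753  0.00804673] [ 0.00072032 -0.00795709  0.00142089]
```

The stray is centred between the pads to within 1.5 mm. I'll lower slightly and close.

Request:
drive_tool(
  commands="0 0 -0.003 0 0 0 0.05;0 0 -0.003 0 0 0 0.01;0 0 -0.003 0 0 0 0.01;0 0 -0.003 0 0 0 0.01;0 0 -0.003 0 0 0 0.01;0 0 -0.003 0 0 0 0.01;0 0 -0.003 0 0 0 0.01",
  force=40,
)

```text
t: 3.37
ee_pos: [0.4693, -0.3168, 0.0033]
tcp_rot: [-0.838, -1.66, 1.66]
contact_force: [-0.9, -0.0, 0.6]
gripper_width: 0.01
```

Request:
drive_tool(
  commands="0 0 0.04 0 0 0 0.01;0 0 0.08 0 0 0 0.01;0 0 0.12 0 0 0 0.01;0 0 0.14 0 0 0 0.01;0 0 0.14 0 0 0 0.01",
)

```text
t: 3.78
ee_pos: [0.4722, -0.3186, 0.1497]
tcp_rot: [-0.85, -1.663, 1.664]
contact_force: [0.7, 0.5, -0.5]
gripper_width: 0.01
```

```bash
python3 - <<'E'
from h import *
s,im,T=wshot('w3');print(s['ee_pos'],s['contact_force'],s['gripper_width'])
E
```

```text
[ 0.47215433 -0.31863795  0.14968029] [ 0.7224061  0.4563112 -0.4677716] 0.009998924289660744
```

View pics/w3.png

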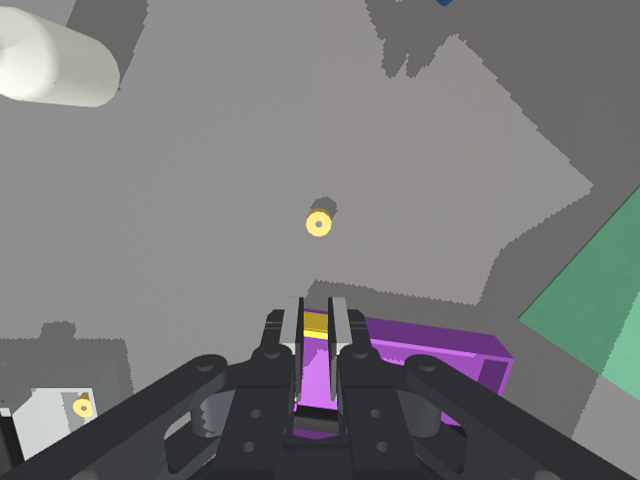

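The grip missed: in w3 the wheel still stands at (319,223) and the fingers closed empty. I'll check the geometry by projecting the TCP into the wrist view.

```bash
python3 - <<'E'
from h import *
c=ctrl.calibration('wrist');H=np.linalg.inv(c['hand_eye'])
for x in (-.011,0,.011):
  for y in (-.0187,-.005,0):
    p=H@np.array([x,y,.005,1]);print(x,y,(c['fx']*p[0]/p[2]+c['cx'],c['fy']*p[1]/p[2]+c['cy']))
s=ctrl.state();p=ray(c,(318.5,223.5),.016,wristT(s));print(p,s['ee_pos'])
# independent: scene camera
im=ctrl.camera('scene')[:,:,::-1].copy();cv2.imwrite('pics/s3.png',im)
c=ctrl.calibration('scene');hsv=cv2.cvtColor(im,cv2.COLOR_BGR2HSV);m=cv2.inRange(hsv,(14,70,120),(26,255,255))
n,l,st,ce=cv2.connectedComponentsWithStats(m)
for i in range(1,n):
    if 15<st[i,4]<120: print(st[i],ce[i],ray(c,ce[i],.012))
T=np.linalg.inv(c['T'])@np.r_[s['ee_pos'],1];print('tcp in scene',c['fx']*T[0]/T[2]+c['cx'],c['fy']*T[1]/T[2]+c['cy'])
cv2.imwrite('pics/s3c.png',cv2.resize(im[100:280,130:330],None,fx=3.2,fy=3.2,interpolation=cv2.INTER_CUBIC))
E
```

```text
-0.011 -0.0187 (np.float64(327.17193484006066), np.float64(274.5827908874745))
-0.011 -0.005 (np.float64(326.3307413553912), np.float64(263.95600206990537))
-0.011 0 (np.float64(326.05240510396334), np.float64(260.4397830096021))
0 -0.0187 (np.float64(326.96254811460466), np.float64(296.6706513114503))
0 -0.005 (np.float64(326.15052688273784), np.float64(284.7073984610846))
0 0 (np.float64(325.8813702553524), np.float64(280.74199871117816))
0.011 -0.0187 (np.float64(326.76089611595074), np.float64(317.942588158371))
0.011 -0.005 (np.float64(325.97651850410676), np.float64(304.74417346142627))
0.011 0 (np.float64(325.7160832586841), np.float64(300.36193164462))
[ 0.46766439 -0.31628554  0.016     ] [ 0.47096043 -0.31754949  0.14649334]
[548  26  19   3  25] [557.48  26.84] [-1.13654501  0.70449528  0.012     ]
[617  34  18   4  29] [625.17241379  35.27586207] [-1.13611677  0.98586651  0.012     ]
[413  59   9  11  75] [416.82666667  63.76      ] [-0.59526287  0.14444696  0.012     ]
[71 77 14  7 41] [75.97560976 79.48780488] [-0.07093004 -1.08684518  0.012     ]
[621  90  10  10  57] [626.15789474  93.49122807] [-0.60537059  0.91702706  0.012     ]
[636 130   4   7  18] [637.94444444 132.72222222] [-0.34700878  0.9174851   0.012     ]
[185 215  10  10  73] [189.50684932 219.69863014] [ 0.47073216 -0.31947857  0.012     ]
[133 248  11   8  62] [137.91935484 251.17741935] [ 0.61190585 -0.39291434  0.012     ]
[274 259   8   5  27] [277.22222222 261.14814815] [ 0.53417626 -0.04104049  0.012     ]
[283 287   9   8  58] [286.94827586 290.15517241] [0.61036631 0.01162319 0.012     ]
[579 311   4   8  20] [580.35 314.1 ] [0.46927634 0.67388037 0.012     ]
[616 388  10   7  30] [620.16666667 391.2       ] [0.63978844 0.73514148 0.012     ]
tcp in scene 179.46437442653308 182.54426912497144
```

View pics/s3c.png

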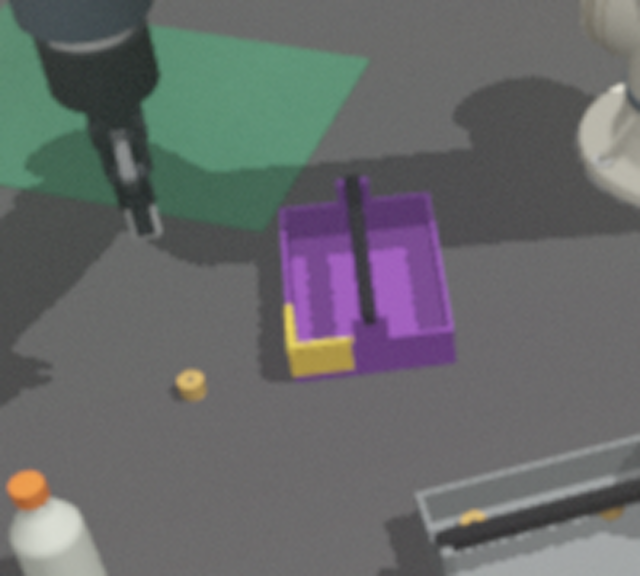

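```bash
python3 - <<'E'
from h import *
s=ctrl.state();c=ctrl.calibration('scene')
A=R.from_rotvec(s['tcp_rot']).as_matrix()
def pr(c,p):
    q=np.linalg.inv(c['T'])@np.r_[p,1];return (c['fx']*q[0]/q[2]+c['cx'],c['fy']*q[1]/q[2]+c['cy'])
for y in (0,-.02,-.03,-.04,-.05):
    print(y,[np.round(pr(c,s['ee_pos']+A@np.array([x,y,z])),1) for x,z in ((-.011,0),(.011,0))])
im=cv2.imread('pics/s3.png');cv2.imwrite('pics/s3d.png',cv2.resize(im[130:190,140:210],None,fx=9,fy=9,interpolation=cv2.INTER_NEAREST))
im=cv2.imread('pics/w3.png');cv2.imwrite('pics/w3d.png',cv2.resize(im[280:440,240:400],None,fx=3.7,fy=3.7,interpolation=cv2.INTER_CUBIC))
E
```

```text
0 [array([175.7, 183.9]), array([184.6, 182.1])]
-0.02 [array([173.9, 177.8]), array([182.9, 175.9])]
-0.03 [array([173. , 174.7]), array([182.1, 172.8])]
-0.04 [array([172.1, 171.5]), array([181.2, 169.6])]
-0.05 [array([171.2, 168.3]), array([180.3, 166.4])]
```

View pics/s3d.png

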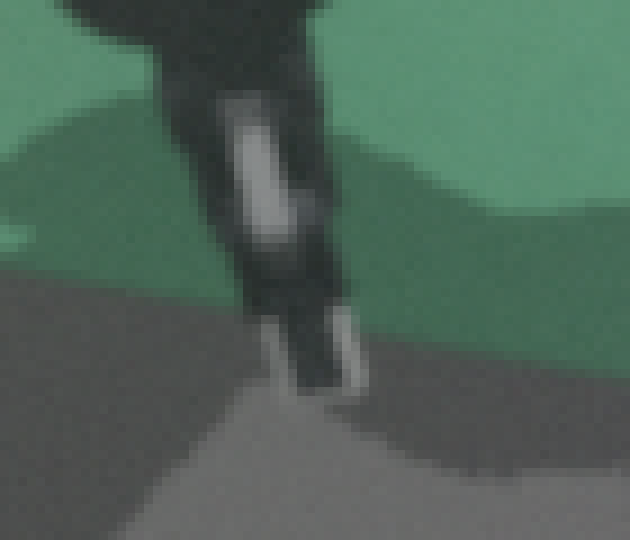

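View pics/w3d.png

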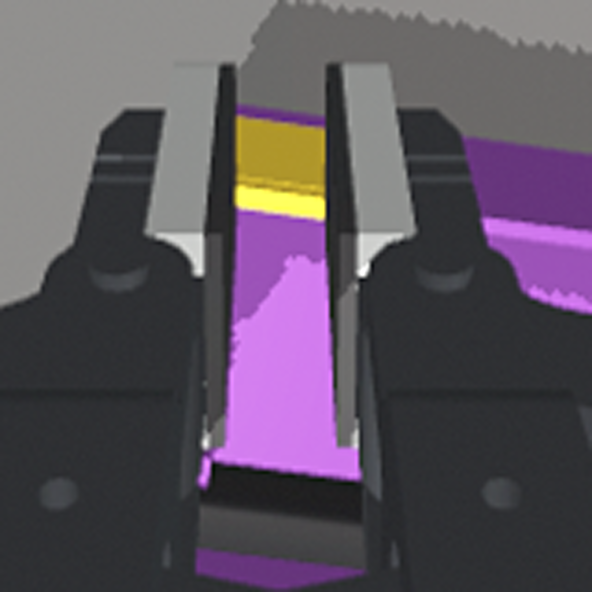

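Both views show the real fingertips about 35 mm behind the reported TCP. The pads run from roughly y = -0.036 to -0.071 in the tool frame. So the fingers closed above the wheel. I'll correct for the offset and go down in stages, watching the force.

Request:
drive_tool(
  commands="-0.001 -0.001 -0.02 0 0 0 0.05;-0.001 -0.001 -0.05 0 0 0 0.05;-0.001 -0.001 -0.08 0 0 0 0.05;-0.001 -0.001 -0.11 0 0 0 0.05;-0.001 -0.001 -0.14 0 0 0 0.05;-0.001 -0.001 -0.155 0 0 0 0.05;-0.001 -0.001 -0.16 0 0 0 0.05;-0.001 -0.001 -0.16 0 0 0 0.05",
)

```text
t: 4.55
ee_pos: [0.4664, -0.317, -0.0191]
tcp_rot: [-0.833, -1.658, 1.659]
contact_force: [-0.2, -0.3, -0.3]
gripper_width: 0.0501
```

```bash
python3 - <<'E'
from h import *
s,im,T=wshot('w4');print(s['t'],s['ee_pos'],s['contact_force'],s['gripper_width'])
E
```

```text
4.55 [ 0.4663704  -0.31703519 -0.01906442] [-0.20629248 -0.32034595 -0.27596048] 0.050131474294395136
```

View pics/w4.png

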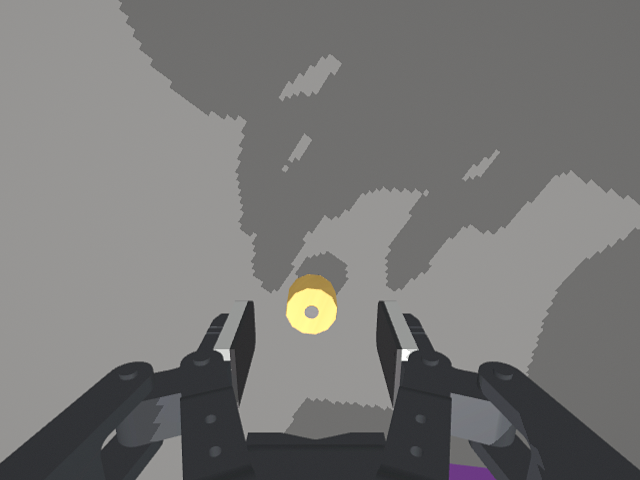

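The wheel's top is at (311,311), between the pads and about 4 mm off their midline. I'll shift and descend another 12 mm.

Request:
drive_tool(
  commands="0.0035 -0.0025 -0.004 0 0 0 0.05;0.0035 -0.0025 -0.008 0 0 0 0.05;0.0035 -0.0025 -0.011 0 0 0 0.05;0.0035 -0.0025 -0.011 0 0 0 0.05",
)

```text
t: 4.93
ee_pos: [0.4717, -0.3202, -0.028]
tcp_rot: [-0.838, -1.66, 1.66]
contact_force: [0.0, 0.7, 0.4]
gripper_width: 0.05
```

Request:
drive_tool(
  commands="0 0 0 0 0 0 0.01;0 0 0 0 0 0 0.01;0 0 0 0 0 0 0.01;0 0 0 0 0 0 0.01;0 0 0 0 0 0 0.01;0 0 0 0 0 0 0.01",
  force=40,
)

```text
t: 5.43
ee_pos: [0.4721, -0.3204, -0.0272]
tcp_rot: [-0.839, -1.661, 1.661]
contact_force: [-0.3, -0.1, 5.2]
gripper_width: 0.0194
```

```bash
python3 - <<'E'
from h import *
s,im,T=wshot('w5');print(s['t'],s['ee_pos'],s['contact_force'],s['gripper_width'])
E
```

```text
5.4333 [ 0.47214664 -0.32043033 -0.02717902] [-0.29250065 -0.10642659  5.17629029] 0.01942857667518437
```

View pics/w5.png

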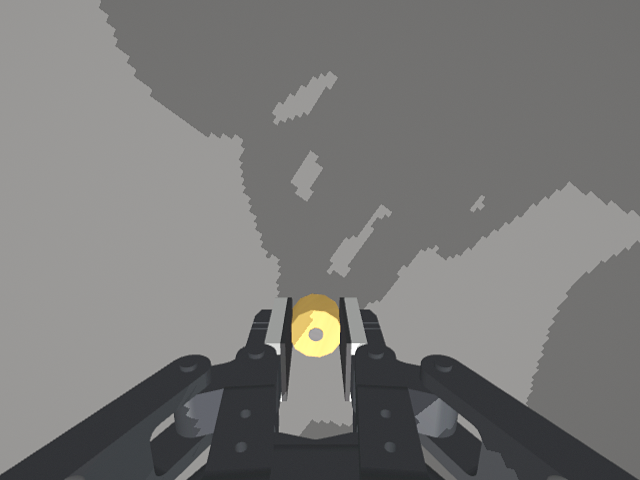

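The wheel is held: it shows between the pads at (316,335) with the opening stopped at 19 mm, and the fingertips are lightly on the bench. I'll lift and carry it to the tote, turning -90°.

Request:
drive_tool(
  commands="0 0 0.04 0 0 0 0.01;0 0 0.08 0 0 0 0.01;0 0 0.12 0 0 0 0.01;0 0 0.15 0 0 0 0.01;0.01 0.05 0.15 0 0 -0.2 0.01;0.02 0.1 0.15 0 0 -0.32 0.01;0.03 0.14 0.15 0 0 -0.44 0.01;0.04 0.18 0.15 0 0 -0.56 0.01;0.04 0.22 0.15 0 0 -0.68 0.01;0.05 0.26 0.15 0 0 -0.8 0.01",
)

```text
t: 6.32
ee_pos: [0.5142, -0.0987, 0.1219]
tcp_rot: [-1.228, -1.178, 1.179]
contact_force: [0.9, -0.3, -0.4]
gripper_width: 0.0188
```

Request:
drive_tool(
  commands="0.03 0.158 0 0 0 -0.771 0.01;0.03 0.158 0 0 0 -0.771 0.01;0.03 0.158 0 0 0 -0.771 0.01;0.03 0.158 0 0 0 -0.771 0.01;0.03 0.158 0 0 0 -0.771 0.01;0.03 0.158 0 0 0 -0.771 0.01;0.03 0.158 0 0 0 -0.771 0.01;0.03 0.158 0 0 0 -0.771 0.01;0.03 0.158 0 0 0 -0.771 0.01;0.03 0.158 0 0 0 -0.771 0.01",
)

```text
t: 7.15
ee_pos: [0.5446, 0.0572, 0.122]
tcp_rot: [-1.486, -0.598, 0.599]
contact_force: [0.0, -0.2, -0.1]
gripper_width: 0.0196
```

```bash
python3 - <<'E'
from h import *
s,im,T=wshot('w6');print(s['t'],s['ee_pos'],s['contact_force'],s['gripper_width'])
A=R.from_rotvec(s['tcp_rot']).as_matrix();print(A.round(3),s['joint_pos'].round(2))
tgt=np.array([.5536,.0986,0]);print('shift',tgt-s['ee_pos'],'yaw z',np.degrees(np.arctan2(A[1,2],A[0,2])))
E
```

```text
7.15 [0.54455179 0.05721452 0.12201598] [ 0.04600879 -0.24726572 -0.13182186] 0.019557884563830855
[[ 0.721 -0.001 -0.693]
 [ 0.693 -0.     0.721]
 [-0.    -1.     0.   ]] [ 0.39  0.28 -0.04 -0.   -1.25 -1.2 ]
shift [ 0.00904821  0.04138548 -0.12201598] yaw z 133.8874736026796
```

View pics/w6.png

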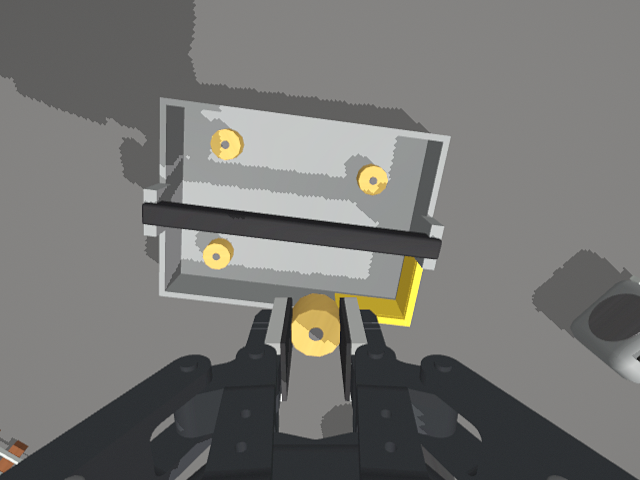

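The wrist view shows the wheel held at (316,335). The grey tote's rim corners are at about (161,98), (449,137), (409,325) and (161,295). I'll refine the tote pose from these.

```bash
python3 - <<'E'
from h import *
c=ctrl.calibration('wrist');s=ctrl.state();T=wristT(s)
q=[ray(c,p,.04,T) for p in((161,98),(449,137),(409,325),(161,295))]
for p in q: print(p.round(4))
print(np.mean(q,0))
b=[ray(c,p,.07,T) for p in((144,204),(440,239),(438,258),(142,223))]
print(np.array(b).round(4),np.mean(b,0))
for d in (b[0]-b[1],b[3]-b[2],q[0]-q[1],q[3]-q[2]): print(np.degrees(np.arctan2(d[1],d[0])),np.linalg.norm(d))
# held wheel: top depth guess: tips at ~.03 behind tcp, wheel top 16 above tip
print('wheel', ray(c,(316,335),s['ee_pos'][2]+.029+.016,T), s['ee_pos'])
E
```

```text
[ 0.5463 -0.0777  0.04  ]
[0.4339 0.0742 0.04  ]
[0.5458 0.1593 0.04  ]
[0.6579 0.006  0.04  ]
[0.54596194 0.04044915 0.04      ]
[[ 0.5962 -0.0389  0.07  ]
 [ 0.4846  0.11    0.07  ]
 [ 0.4938  0.1189  0.07  ]
 [ 0.607  -0.0326  0.07  ]] [0.54540014 0.03934114 0.07      ]
-53.132368903047244 0.18613988313812968
-53.24323359137419 0.18906160006384815
-53.502868808112936 0.18900484464441164
-53.84962407113495 0.18991901656822507
wheel [0.54699212 0.06059283 0.1671215 ] [0.54460496 0.05719449 0.1221215 ]
```

Request:
drive_tool(
  commands="0.007 0.039 0 0 0 -0.128 0.01;0.007 0.039 0 0 0 -0.128 0.01;0.007 0.039 0 0 0 -0.128 0.01;0.007 0.039 -0.03 0 0 -0.128 0.01;0.007 0.039 -0.06 0 0 -0.128 0.01;0.007 0.039 -0.09 0 0 -0.128 0.01;0.007 0.039 -0.09 0 0 -0.128 0.01",
)

```text
t: 7.78
ee_pos: [0.5469, 0.0944, 0.0264]
tcp_rot: [-1.512, -0.489, 0.507]
contact_force: [-0.7, -0.0, -1.2]
gripper_width: 0.0193
```

```bash
python3 - <<'E'
from h import *
s,im,T=wshot('w7');print(s['t'],s['ee_pos'],s['contact_force'],s['gripper_width'])
E
```

```text
7.7833 [0.54691885 0.094433   0.02643065] [-0.65417534 -0.0048648  -1.21260797] 0.019283838450111335
```

View pics/w7.png

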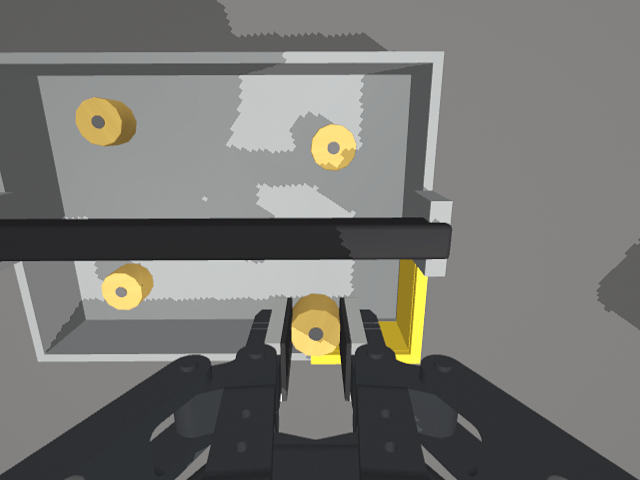

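Aligned: the wheel at (316,333) is over the gap between the bar and the yellow-side wall. I'll lower and check the force.

Request:
drive_tool(
  commands="0 0 -0.02 0 0 0 0.01;0 0 -0.035 0 0 0 0.01;0 0 -0.043 0 0 0 0.01;0 0 -0.043 0 0 0 0.01;0 0 -0.043 0 0 0 0.01",
)

```text
t: 8.25
ee_pos: [0.5528, 0.0964, -0.0092]
tcp_rot: [-1.513, -0.5, 0.497]
contact_force: [0.2, -0.0, -0.1]
gripper_width: 0.0194
```

Request:
drive_tool(
  commands="0 0 -0.005 0 0 0 0.01;0 0 -0.01 0 0 0 0.01;0 0 -0.01 0 0 0 0.01",
)

```text
t: 8.5
ee_pos: [0.5514, 0.0964, -0.0211]
tcp_rot: [-1.513, -0.498, 0.498]
contact_force: [-1.0, -0.2, -0.8]
gripper_width: 0.0194
```

Request:
drive_tool(
  commands="0 0 -0.001 0 0 0 0.025;0 0 -0.001 0 0 0 0.035;0 0 -0.001 0 0 0 0.042;0 0 -0.001 0 0 0 0.042;0 0 0.03 0 0 0 0.042;0 0 0.06 0 0 0 0.042;0 0 0.1 0 0 0 0.042;0 0 0.13 0 0 0 0.042;0 0 0.13 0 0 0 0.042",
)

```text
t: 9.25
ee_pos: [0.5562, 0.0973, 0.1171]
tcp_rot: [-1.514, -0.51, 0.489]
contact_force: [1.0, 0.5, -0.1]
gripper_width: 0.042
```

```bash
python3 - <<'E'
from h import *
s,im,T=wshot('w8');print(s['t'],s['ee_pos'],s['contact_force'],s['gripper_width'])
cv2.imwrite('pics/t8.png',ctrl.camera('top')[100:340,140:460,::-1])
E
```

```text
9.25 [0.55617705 0.09728157 0.11714577] [ 1.00681111  0.51133411 -0.14796978] 0.04204274272379835
```

View pics/w8.png

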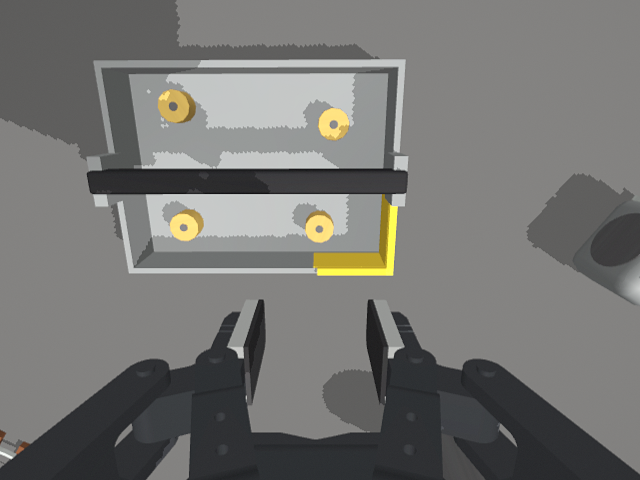

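The stray now stands in the tote at (319,228), released, and all four wheels are upright. I'll turn back +90° over the bar.

Request:
drive_tool(
  commands="-0.006 -0.061 0 0 0 0.12 0.06;-0.006 -0.061 0 0 0 0.24 0.06;-0.006 -0.061 0 0 0 0.36 0.06;-0.006 -0.061 0 0 0 0.48 0.06;-0.006 -0.061 0 0 0 0.6 0.06;-0.006 -0.061 0 0 0 0.72 0.06;-0.006 -0.061 0 0 0 0.84 0.06;-0.006 -0.061 0 0 0 0.96 0.06;-0.006 -0.061 0 0 0 1.08 0.06;-0.006 -0.061 0 0 0 1.2 0.06",
)

```text
t: 10.18
ee_pos: [0.5447, 0.0352, 0.1077]
tcp_rot: [-1.066, -1.404, 1.408]
contact_force: [0.2, 0.3, -0.6]
gripper_width: 0.0601
```

Request:
drive_tool(
  commands="0 0 0 0 0 0.12 0.06;0 0 0 0 0 0.24 0.06;0 0 0 0 0 0.36 0.06;0 0 0 0 0 0.371 0.06;0 0 0 0 0 0.371 0.06;0 0 0 0 0 0.371 0.06",
)

```text
t: 10.68
ee_pos: [0.5453, 0.0353, 0.1086]
tcp_rot: [-0.839, -1.657, 1.659]
contact_force: [0.5, -0.7, -0.2]
gripper_width: 0.06
```

```bash
python3 - <<'E'
from h import *
s,im,T=wshot('w9');print(s['t'],s['ee_pos'],s['contact_force'],s['gripper_width'])
A=R.from_rotvec(s['tcp_rot']).as_matrix();print(A.round(3),np.degrees(np.arctan2(A[1,0],A[0,0])),s['joint_pos'].round(2))
E
```

```text
10.6833 [0.54531863 0.03534114 0.10858558] [ 0.48262996 -0.67225085 -0.24259718] 0.06001045164224528
[[-0.592 -0.001 -0.806]
 [ 0.806 -0.    -0.592]
 [ 0.001 -1.     0.001]] 126.27325038055476 [ 0.35  0.29 -0.07 -0.   -1.21  0.28]
```

View pics/w9.png

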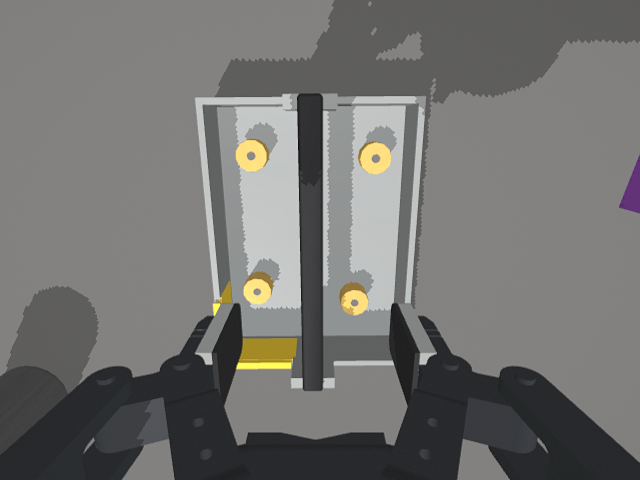

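The bar runs down column ~311, centred between the fingers (mid ~316), with the yaw aligned. I'll descend onto the bar.

Request:
drive_tool(
  commands="0.003 0.001 -0.03 0 0 0 0.06;0.003 0.001 -0.06 0 0 0 0.06;0.003 0.001 -0.08 0 0 0 0.06;0.003 0.001 -0.096 0 0 0 0.06;0.003 0.001 -0.096 0 0 0 0.06;0.003 0.001 -0.096 0 0 0 0.06",
)

```text
t: 11.23
ee_pos: [0.5483, 0.0362, 0.0129]
tcp_rot: [-0.837, -1.658, 1.661]
contact_force: [0.3, -0.8, 1.3]
gripper_width: 0.0599
```

```bash
python3 - <<'E'
from h import *
s,im,T=wshot('w10');print(s['t'],s['ee_pos'],s['contact_force'],s['gripper_width'])
im=ctrl.camera('scene')[:,:,::-1];cv2.imwrite('pics/s10.png',cv2.resize(im[150:330,200:420],None,fx=3,fy=3,interpolation=cv2.INTER_CUBIC))
E
```

```text
11.2333 [0.54830593 0.03616952 0.01291824] [ 0.33901051 -0.76511846  1.28023874] 0.05990133378313704
```

View pics/w10.png

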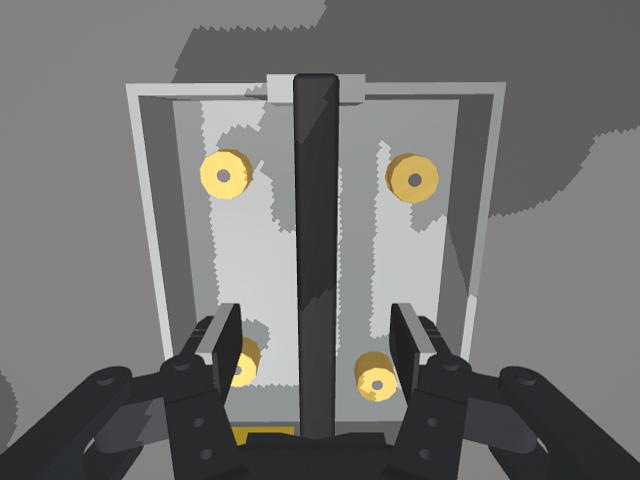

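View pics/s10.png

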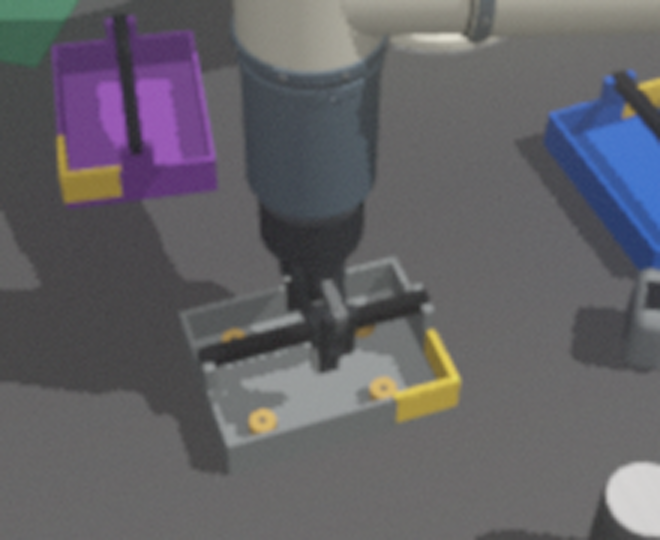

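The fingers straddle the bar and the tips reach below it. I'll close firmly.

Request:
drive_tool(
  commands="0 0 0 0 0 0 0.005;0 0 0 0 0 0 0.005;0 0 0 0 0 0 0.005;0 0 0 0 0 0 0.005;0 0 0 0 0 0 0.005;0 0 0 0 0 0 0.005;0 0 0 0 0 0 0.005;0 0 0 0 0 0 0.005",
  force=110,
)

```text
t: 12.0
ee_pos: [0.5492, 0.0365, 0.0142]
tcp_rot: [-0.839, -1.662, 1.661]
contact_force: [-2.2, 0.5, 6.4]
gripper_width: 0.0117
```

Request:
drive_tool(
  commands="0 0 0.005 0 0 0 0.005;0 0 0.012 0 0 0 0.005;0 0 0.022 0 0 0 0.005;0 0 0.035 0 0 0 0.005;0 0 0.05 0 0 0 0.005;0 0 0.065 0 0 0 0.005;0 0 0.08 0 0 0 0.005;0 0 0.095 0 0 0 0.005;0 0 0.1 0 0 0 0.005;0 0 0.1 0 0 0 0.005",
)

```text
t: 12.83
ee_pos: [0.5497, 0.0367, 0.115]
tcp_rot: [-0.84, -1.663, 1.659]
contact_force: [0.7, 0.4, -3.7]
gripper_width: 0.0118
```

```bash
python3 - <<'E'
from h import *
s,im,T=wshot('w11');print(s['t'],s['ee_pos'],s['contact_force'],s['torque'],s['gripper_width'])
im=ctrl.camera('scene')[:,:,::-1];cv2.imwrite('pics/s11.png',im)
E
```

```text
12.8333 [0.54970506 0.03667098 0.11502606] [ 0.70022777  0.41820842 -3.6749763 ] [-0.0019474  -0.00065606  0.0162739 ] 0.011750267342501935
```

View pics/w11.png

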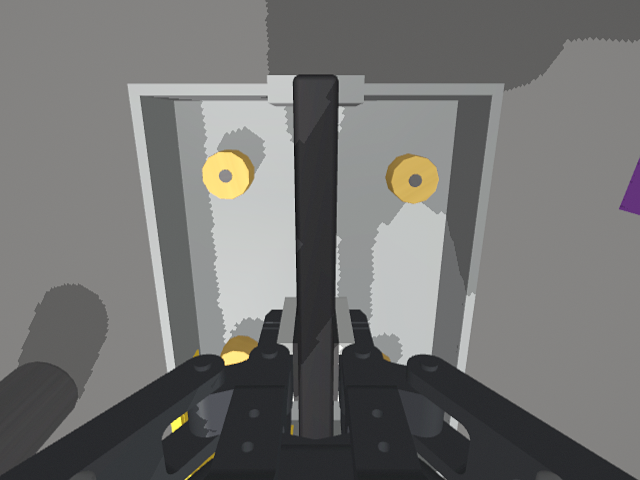

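View pics/s11.png

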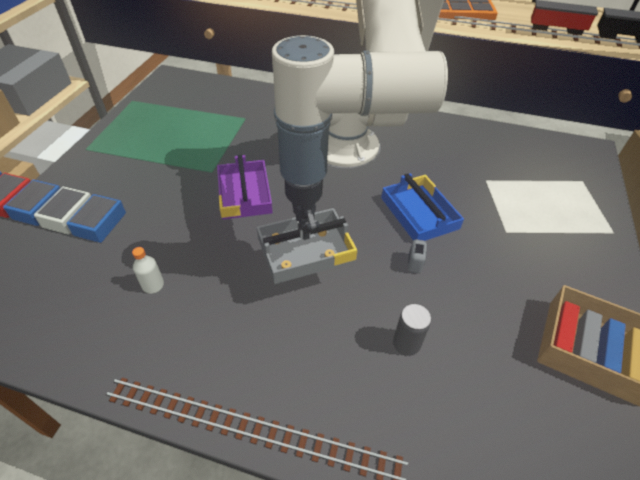

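The tote is lifted level with all four wheels in it; the force on z is -3.7 N, as expected. Next I raise it more and tilt about world (-0.99, +0.15), so the yellow (-x, +y) corner goes down.

Request:
drive_tool(
  commands="0 0 0.02 0 0 0 0.005;0 0 0.04 -0.03 0.005 0 0.005;0 0 0.06 -0.07 0.011 0 0.005;0 0 0.06 -0.11 0.017 0 0.005;0 0 0.06 -0.15 0.023 0 0.005;0 0 0.06 -0.19 0.029 0 0.005;0 0 0.06 -0.23 0.035 0 0.005;0 0 0.06 -0.27 0.041 0 0.005;0 0 0.06 -0.31 0.047 0 0.005;0 0 0.06 -0.31 0.047 0 0.005",
)

```text
t: 13.77
ee_pos: [0.5479, 0.0374, 0.1706]
tcp_rot: [-0.931, -1.387, 1.958]
contact_force: [0.0, -0.7, -4.5]
gripper_width: 0.0117
```

```bash
python3 - <<'E'
from h import *
s,im,T=wshot('w12');print(s['t'],s['ee_pos'],s['contact_force'],s['torque'],s['gripper_width'],s['joint_pos'].round(2))
A=R.from_rotvec(s['tcp_rot']).as_matrix();print('tilt',np.degrees(np.arccos(-A[2,1])))
E
```

```text
13.7667 [0.54786742 0.03739274 0.17063375] [ 0.02845332 -0.65046207 -4.49663636] [ 1.37820661 -0.17248139 -0.02122305] 0.011714030945885613 [ 0.53  0.35  0.03  0.24 -1.47  0.06]
tilt 18.155512353573066
```

View pics/w12.png

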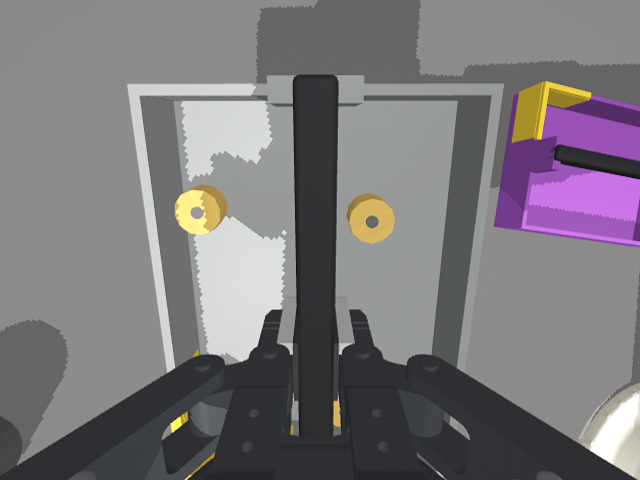

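The tilt is 18° and the wheels are sliding toward the corner; the visible ones are at (200,212) and (371,218). The joints have plenty of room, so I'll continue.

Request:
drive_tool(
  commands="0 0 0 -0.04 0.006 0 0.005;0 0 0 -0.08 0.012 0 0.005;0 0 0 -0.12 0.018 0 0.005;0 0 0 -0.16 0.024 0 0.005;0 0 0 -0.2 0.03 0 0.005;0 0 0 -0.24 0.036 0 0.005;0 0 0 -0.28 0.042 0 0.005;0 0 0 -0.32 0.048 0 0.005;0 0 0 -0.35 0.053 0 0.005;0 0 0 -0.35 0.053 0 0.005",
)

```text
t: 14.65
ee_pos: [0.5484, 0.037, 0.1717]
tcp_rot: [-1.024, -1.032, 2.253]
contact_force: [-0.5, 0.2, -5.3]
gripper_width: 0.0118
```

Request:
drive_tool(
  commands="0 0 0 0 0 0 0.005;0 0 0 0 0 0 0.005;0 0 0 0 0 0 0.005;0 0 0 0 0 0 0.005;0 0 0 0 0 0 0.005;0 0 0 0 0 0 0.005",
)

```text
t: 15.15
ee_pos: [0.5488, 0.0363, 0.1736]
tcp_rot: [-1.028, -1.037, 2.247]
contact_force: [-0.2, 0.5, -4.3]
gripper_width: 0.0117
```

```bash
python3 - <<'E'
from h import *
s,im,T=wshot('w13');print(s['t'],s['ee_pos'],s['contact_force'],s['torque'],s['gripper_width'],s['joint_pos'].round(2))
A=R.from_rotvec(s['tcp_rot']).as_matrix();print('tilt',np.degrees(np.arccos(-A[2,1])))
a=ctrl.camera('scene')[:,:,::-1];a=cv2.resize(a[150:330,210:410],None,fx=2,fy=2,interpolation=cv2.INTER_CUBIC)
b=ctrl.camera('top')[:,:,::-1];b=cv2.resize(b[130:310,200:400],None,fx=2,fy=2,interpolation=cv2.INTER_CUBIC)
cv2.imwrite('pics/st13.png',np.hstack([a,b]))
E
```

```text
15.15 [0.54878167 0.03625115 0.17360433] [-0.21726418  0.53226646 -4.33655213] [ 2.85034796 -0.40250725 -0.00938067] 0.011694939276597779 [ 0.66  0.49  0.03  0.44 -1.62 -0.12]
tilt 38.21013847273968
```

View pics/w13.png

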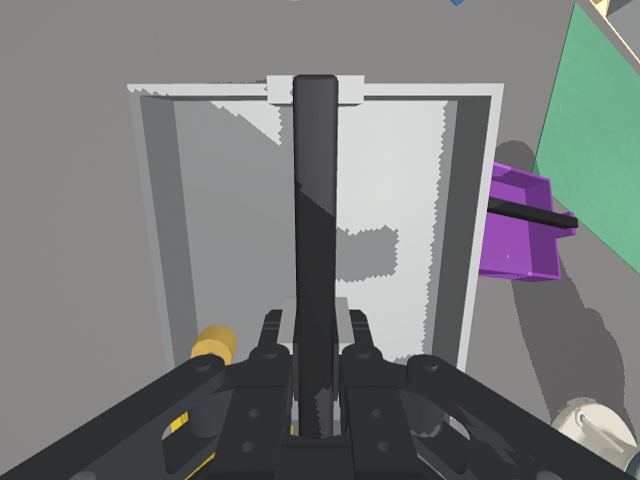

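View pics/st13.png

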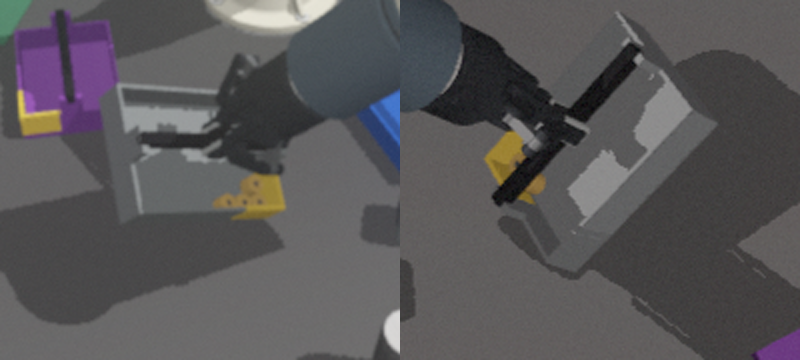

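The tilt is 38° and the wheels look gathered in the yellow corner: in the left crop, four wheels at about (228,202), (240,202), (257,200) and (255,183). I'll measure their distances from the corner in the tote frame.

```bash
cat >> h.py <<'E'
def totepose(s,d=.0625-.0137):
    A=R.from_rotvec(s['tcp_rot']).as_matrix()
    X=np.stack([-A[:,0],-A[:,2],-A[:,1]],1)
    bar=s['ee_pos']-A[:,1]*d+A[:,0]*.003
    return X,bar
def totecast(c,uv,zt,X,bar):
    d=c['T'][:3,:3]@np.array([(uv[0]-c['cx'])/c['fx'],(uv[1]-c['cy'])/c['fy'],1]);o=c['T'][:3,3]
    o=X.T@(o-bar);d=X.T@d
    return o+d*(zt-o[2])/d[2]
E
python3 - <<'E'
from h import *
s=ctrl.state();X,bar=totepose(s);c=ctrl.calibration('scene')
im=ctrl.camera('scene')[:,:,::-1].copy();cv2.imwrite('pics/s14.png',im)
k=np.array([-.091,.066,-.0585]);print('corner world',bar+X@k)
def pr(p):
    q=np.linalg.inv(c['T'])@np.r_[bar+X@p,1];return np.array((c['fx']*q[0]/q[2]+c['cx'],c['fy']*q[1]/q[2]+c['cy']))
x0,y0,f=300,215,9
z=cv2.resize(im[y0:y0+60,x0:x0+70],None,fx=f,fy=f,interpolation=cv2.INTER_CUBIC)
for p in (k,np.array([-.095,.07,-.0225]),np.array([.095,.07,-.0225])): print(pr(p))
cv2.circle(z,tuple(((pr(k)-[x0,y0])*f).astype(int)),5,(255,0,0),-1)
cv2.imwrite('pics/s14c.png',z)
E
```

```text
corner world [0.54144647 0.12127006 0.095757  ]
[340.84274074 257.46562392]
[352.49728236 254.56976625]
[280.6029097  256.69844088]
```

View pics/s14c.png

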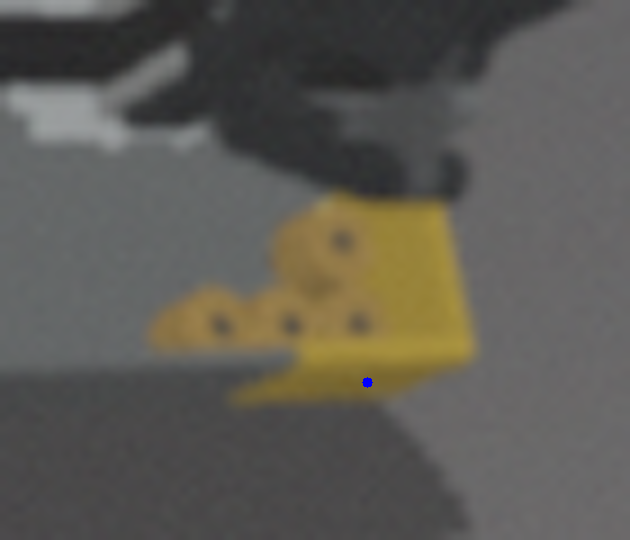

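Four wheel bores are visible: (221,326), (291,326) and (358,324) in a row along the wall, and (342,241) stacked behind. I'll check distances and stillness.

Request:
drive_tool(
  commands="0 0 0 0 0 0 0.005;0 0 0 0 0 0 0.005;0 0 0 0 0 0 0.005;0 0 0 0 0 0 0.005;0 0 0 0 0 0 0.005;0 0 0 0 0 0 0.005;0 0 0 0 0 0 0.005;0 0 0 0 0 0 0.005",
)

```text
t: 16.02
ee_pos: [0.5487, 0.0365, 0.1733]
tcp_rot: [-1.027, -1.036, 2.248]
contact_force: [1.0, -0.8, -5.2]
gripper_width: 0.0119
```

```bash
python3 - <<'E'
from h import *
s=ctrl.state();X,bar=totepose(s);c=ctrl.calibration('scene');k=np.array([-.091,.066,-.0585])
for u,v in((221,326),(291,326),(358,324),(342,241)):
    p=totecast(c,(300+u/9-.44,215+v/9-.44),-.0425,X,bar);p[2]-=.008;print(p.round(3),np.linalg.norm(p-k).round(3))
a=ctrl.camera('scene')[:,:,::-1];b=cv2.imread('pics/s14.png');print('diff in tote window',cv2.absdiff(a,b)[200:280,250:380].max())
cv2.imwrite('pics/s15.png',a.copy());print(s['t'],s['qvel'].round(3),s['contact_force'],s['gripper_width'])
E
```

```text
[-0.033  0.054 -0.05 ] 0.059
[-0.055  0.054 -0.051] 0.039
[-0.077  0.054 -0.05 ] 0.02
[-0.077  0.032 -0.051] 0.037
diff in tote window 23
16.0167 [ 0.    -0.001 -0.     0.002  0.001  0.004] [ 1.04063693 -0.80489541 -5.18880337] 0.01191045158922081
```

View pics/s15.png

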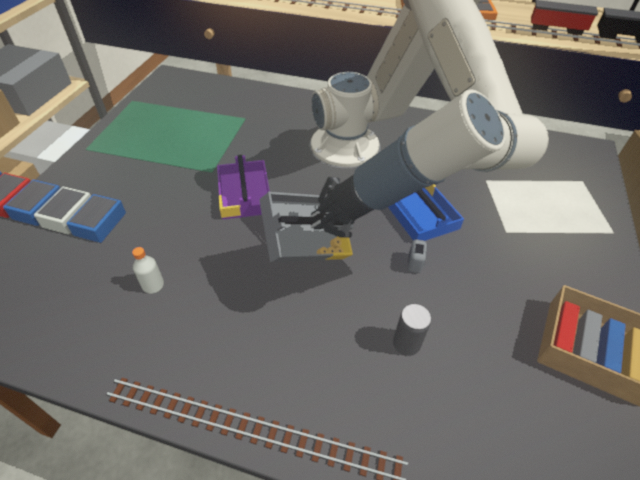

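The four wheels are 20 to 59 mm from the corner, the arm is still, the corner is about 96 mm up, and the tape, can and glue have not moved. I'll hand the job in.

```bash
python3 -c "
from workcell import ctrl
print(ctrl.job_done())"
```

```text
the job is handed in; nothing more can be done
None
```

The stray flywheel is in the grey tote with the other three. The arm is holding the tote by its bar, tilted about 38° toward the yellow corner, and I handed the job in like that at about 16 s.

**Last checks:**
- **Flywheels:** the scene camera shows all four together in the yellow corner. Measured by casting their bores onto the wheel-top plane, they are about 20, 37, 39 and 59 mm from the corner point, against the 88 mm limit.
- **Tote:** the yellow corner is about 96 mm above the bench. The joint speeds were near zero, and the last two pictures differed only slightly (at most 23 of 255 grey levels in any pixel).
- **Bystanders:** the tape measure, the can and the glue bottle look unmoved by eye in the last picture; I did not measure them.

**Failed or disagreed:**
- **First grasp:** it closed above the stray flywheel without touching it. The real fingertips stand about 30–35 mm behind the reported TCP, as the wrist and scene views and the bench contact showed. I corrected for that and the second grasp held.
- **Corner point:** projected into the scene picture, it fell a few pixels below where the corner appears, so the distances above are good to a few millimetres only.

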